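# Reset an optical post in a ratcheted bench hemostat

### The job

The optical post in the bench hemostat was clamped short of its end stop. Press the free handle down so that the ratchet lets go and the handles spring open, push the loose post along its cradle until its end is fully home against the stop, then close the handles again until the ratchet catches and the jaws hold the post firmly there by themselves. Do not force the post through closed jaws, and leave the other things on the bench where they are.

Things in the scene. Friction and masses are not known exactly. Their poses are not given: they have to be found in the camera images.
- clamp: The jig, fixed: grey base plate 176 x 64 mm (top 15 mm above the bench) under a steel hemostat lying level, its plane 48 mm above the bench. Origin on the bench under the hemostat's pivot; x runs to the jaw tips, y to the free handle's side, z up. The handle on -y is clipped down and cannot move; the one on +y is free. No obstacle outside the free ring or beyond the post's outer end.
- jaw: Moving jaw with the free handle it carries, scissor fashion: the jaw on the -y side of the post, its handle on +y. Origin on the pivot, 48 mm above the bench. A light spring opens it (about 1 N at the free ring). Pushed on after its pad has met the post, the shank bends and the squeeze grows. The pads grip the post at x +52 to +64 mm in the jig's frame.
- free_ring (a point): Centre of the free handle's finger ring, 48 mm above the bench, 115 mm behind the pivot. Smooth steel oval, outside 39 mm along x, 36 mm across, hole 27 x 24 mm, 6 mm thick. Its y in the jig's frame: +53 mm fully open, +34 pads touching the post, +29, +24, +18 caught on the 1st, 2nd, 3rd ratchet tooth (pushed to -y with 4, 8, 12 N); it then stays. Any tooth holds well enough.
- press_point (a point): Top of the free handle's shank where it meets the ring, 19 mm ahead of the ring's centre, 51 mm above the bench, 7 mm wide. Pressed straight down here, the teeth part at 2 to 2.5 mm (4 N); it stops at 5 mm (7 N). Freed, it swings to +y: let the finger go along. When closing, push the ring's side with the fingertips well below it (15 mm), or they ride on it and hold the teeth apart.
- fixed_ring (a point): Centre of the other finger ring (same size), which is fixed, at x -115 mm, y -26 mm in the jig's frame, 48 mm above the bench.
- stop_face (a point): Point on the end stop's face where the post's axis meets it: x +20 mm, y 0 in the jig's frame, 48 mm above the bench. The stop is an upright steel block 12 mm wide, 55 mm high over the bench, between the bowed jaws; the post comes against it from +x. The dark steel cradle under the post runs on from it to x +90 mm, floor 41.7 mm above the bench, lips 2.6 mm high.
- post: The plain stainless optical post lying in the cradle between the jaws along the jig's x, 12.6 mm thick, 75 mm long, 50 g, its axis 48 mm above the bench. Origin at the middle of its inner end; its z axis runs along the post to the outer end.
- post_inner (a point): Middle of the post's inner end, the one that must meet the stop; it starts 10 to 28 mm short of it.
- post_outer (a point): Middle of the post's outer end, beyond the jaw tips and free: push here, along the post. It stands 95 mm from the pivot when the post is home.
- spare_post: Bystander: a second such post standing upright on the bench on the free-handle side, by the jaw tips, 75 mm high.
- flux_jar: Bystander: small round jar, 41 mm wide, 37 mm high, between the jig and the robot.
- screw_a: Bystander: cap screw 31 mm long lying on the bench on the free-handle side, by the jaws.
- screw_b: Bystander: cap screw 26 mm long lying beside it.
- tissue_box: Bystander: packet of lens tissue, 50 x 72 x 28 mm, lying on the free-handle side, by the pivot.
- dropper_bottle: Bystander: dropper bottle 32 mm wide, 95 mm high, standing to the left of the jig.
- tape_roll: Bystander: roll of amber tape, 92 mm wide, 19 mm high, lying to the right of the jig.

How it is judged:
By the outcome, as a careful person would: the job done as asked, in the order asked, and still so for the second after the job is handed in, with the robot touching nothing.
It also fails if it takes over 50 s, if anything falls off the work surface, if the arm or the gripper's body presses on something with over 40 N, if the wrist force passes 120 N, or if a joint passes its speed limit or range.

### The arm

A 7-joint arm with a two-finger parallel gripper is mounted at the origin on a cart in front of the work surface, level with it; the furniture and walls round the work are solid. World frame = base frame: x ahead of the robot, y to its left, z up, the work surface at z = 0. Lengths are in m, angles in rad, forces in N, time in s.
With the tool pointing down it reaches from about 0.425 to 0.975 m from the base axis. Payload 16.7 kg.
Tool frame: the origin (TCP) lies at the very end of the fingers, on their centre line; the grasp point (between the pads) lies 19 mm behind it; x points along the fingers, y is the direction in which the jaws open and shut, and the axes are right-handed (so a half turn about x gives the same grasp; the last joint's range is limited). The gripper opens to 85 mm and grips with 20 to 120 N. Pads are 22 mm wide; open, the fingers measure 114 mm over their backs; the gripper's body (76 mm by 85 mm) begins 54 mm behind the grasp point. The pads swing forward as they close: fully open they stand 13 mm farther back than shut.
Start: joints at [0.986, 0.426, 0.074, 1.606, -0.034, 1.111, -0.067], TCP at [0.285, -0.612, 0.231] pointing down, gripper open.
Joint ranges: [-2.85, 2.85], [-0.5, 2.14], [-1.23, 1.37], [0.21, 2.46], [-1.02, 4.16], [0.16, 2.05], [-2.73, 2.73]. Speed limits (rad/s): [1.89, 1.89, 2.39, 2.39, 3.01, 3.01, 3.01].

### API

Orientations are given as [roll, pitch, yaw] about the fixed x, y, z axes, in that order (R = Rz(yaw) Ry(pitch) Rx(roll)).
In Python, from cell import move_to, servo_line, set_joints, grip, hold, inverse_kinematics, grab_frame, camera_info, PlanningError, finish_job, get_t, get_joints, get_qd, get_joint_efforts, get_tool_pos, get_orientation, get_contact_force, get_torque, get_gripper_width gives the robot as it stands. Calls block until the motion is done:
- move_to(position, orientation): joint-space move of the TCP to a pose.
- servo_line(position, rotation=None, speed=0.15, contact_N=None): straight line of the TCP; rotation=None keeps the orientation; speed is the mean speed in m/s. With contact_N (N) it stops when the force on the tool has changed by that much, and returns True; else False.
- set_joints(angles): joint-space move.
- grip(opening): finger opening in m; the grip force is fixed at half the most; returns when the fingers have stopped.
- hold(seconds).
- inverse_kinematics(position, orientation): joint angles nearest the present ones, or None.
- grab_frame(name): name is "scene" or "top" or "wrist"; returns (picture, depth): 400x640x3 uint8, red, green, blue; 400x640 float32, m along the optical axis (not along the pixel's ray), 0 where there is no reading.
- camera_info(name): a dict with "fx", "fy", "cx", "cy" (pixels), "k1" (the pictures are not rectified: a ray, as slopes to the right and down, at radius r is drawn at 1 + k1 r^2 times it, then the intrinsics apply), "rvec" (rotation vector, rad) and "tvec" (3), from world to camera coordinates, as OpenCV has them; the wrist camera has in their place "mount" (4x4, takes a point from camera to tool coordinates, whose origin is the TCP and whose axes are the tool frame's). Camera axes: x right, y down, z forward; pixel columns grow to the right and rows downward; lengths in m; the calibration is good to about 2 mm. A picture is of the moment at which its call begins: read the wrist's pose just before it. camera_info takes no time and is no camera call.
A pose or a line that the arm cannot do raises PlanningError and nothing moves.
- finish_job(): hands the job in, once; it reports no verdict.
Readings, each from a call of its own:
- get_t(): time.
- get_joints(): joint angles.
- get_qd(): joint speeds.
- get_joint_efforts(): joint torques, N m.
- get_tool_pos(): TCP position.
- get_orientation(): TCP orientation.
- get_contact_force(): force on the tool from outside, world axes, zero at the start.
- get_torque(): the same for the moment, N m.
- get_gripper_width(): finger opening in m.
Only numpy, scipy, OpenCV 4.12 (cv2) and the standard library are available. Lean on these libraries where they do the work, as an engineer would, in place of code of your own. Each camera call takes 0.05 s, during which the arm holds its last target.

## Working session

There is one attempt and no reset: what is moved stays moved. The work goes in short steps, each a Python script; the robot and the scene stay as the last script left them, time stands still between calls to the robot, and variables do not carry over. Pictures are saved under pics/ and viewed, and the job is handed in when it is done.

```bash
ls; mkdir -p pics; python3 - <<'E'
from cell import *
import cv2, numpy as np
print(get_t(), get_tool_pos(), get_orientation(), get_gripper_width())
for n in ("scene","top","wrist"):
    p,d=grab_frame(n); cv2.imwrite(f"pics/{n}0.png",p[:,:,::-1]); np.save(f"pics/{n}0_d.npy",d)
    np.save(f"pics/{n}0.npy",p)
    print(n,camera_info(n))
E
```

```text
pics
0.0 [ 0.28475853 -0.61155309  0.23061959] [-1.48932978  1.56952533  2.08807006] 0.08539268687453268
scene {'fx': 431.0201058001156, 'fy': 431.0201058001156, 'cx': 312.89169484899867, 'cy': 199.51016426751917, 'k1': -0.014972957061742908, 'rvec': array([ 0.83559129, -2.54879573,  1.04933461]), 'tvec': array([0.42867423, 0.29057472, 0.75097688])}
top {'fx': 386.3606797351382, 'fy': 386.3606797351382, 'cx': 322.82932201438746, 'cy': 203.97771918997404, 'k1': -0.05370362740373264, 'rvec': array([ 2.12487287, -2.19204208,  0.10567885]), 'tvec': array([-0.0049149 ,  0.57951463,  0.90644621])}
wrist {'fx': 310.6430169761725, 'fy': 310.6430169761725, 'cx': 320.54467601588226, 'cy': 195.25386860655928, 'k1': 0.01861900046545666, 'mount': array([[-3.08650397e-04, -3.25289374e-01,  9.45614471e-01,
        -1.42507292e-01],
       [ 9.99999951e-01, -1.42349702e-04,  2.77433927e-04,
         7.71539708e-05],
       [ 4.43616297e-05,  9.45614511e-01,  3.25289402e-01,
        -8.46260194e-02],
       [ 0.00000000e+00,  0.00000000e+00,  0.00000000e+00,
         1.00000000e+00]])}
```

View pics/top0.png

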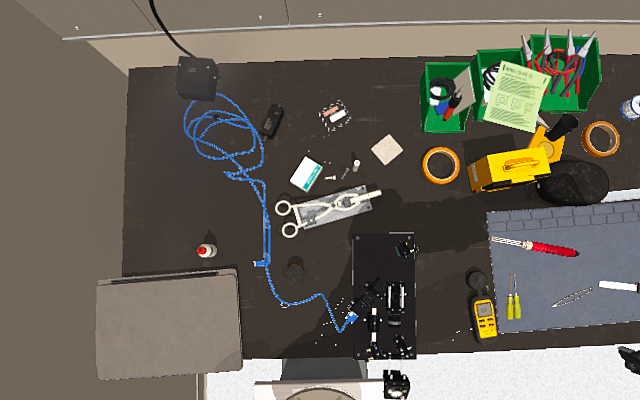

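View pics/scene0.png

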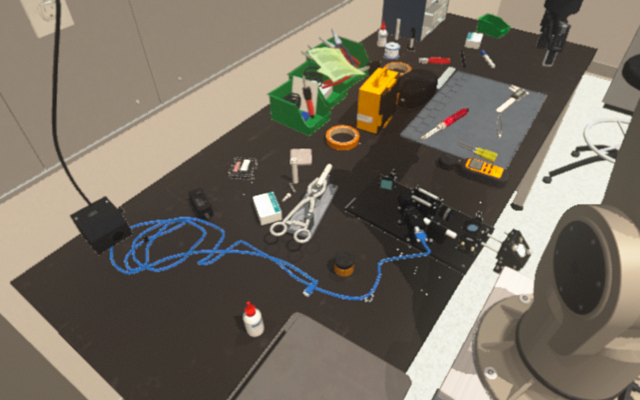

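```bash
cat > h.py <<'E'
import numpy as np, cv2
from scipy.spatial.transform import Rotation as Ro
from cell import *
def extr(n,pos=None,rpy=None):
    c=camera_info(n)
    if n=="wrist":
        R=Ro.from_euler('xyz',rpy).as_matrix(); M=c['mount']
        return R@M[:3,:3], R@M[:3,3]+np.array(pos),c
    R=cv2.Rodrigues(c['rvec'])[0]; return R.T, -R.T@c['tvec'],c
def slopes(c,uv):
    uv=np.atleast_2d(uv).astype(float)
    d=(uv-[c['cx'],c['cy']])/[c['fx'],c['fy']]
    s=d.copy()
    for _ in range(10): s=d/(1+c['k1']*(s**2).sum(1,keepdims=True))
    return s
def ray(n,uv,z,pos=None,rpy=None):
    R,t,c=extr(n,pos,rpy); s=slopes(c,uv)
    v=np.c_[s,np.ones(len(s))]@R.T
    return t+v*((z-t[2])/v[:,2])[:,None]
def dep(n,d,pos=None,rpy=None):
    R,t,c=extr(n,pos,rpy); h,w=d.shape
    u,v=np.meshgrid(np.arange(w),np.arange(h)); s=slopes(c,np.c_[u.ravel(),v.ravel()])
    return (t+(np.c_[s,np.ones(len(s))]*d.ravel()[:,None])@R.T).reshape(h,w,3)
def proj(n,P,pos=None,rpy=None):
    R,t,c=extr(n,pos,rpy); q=(np.atleast_2d(P)-t)@R; s=q[:,:2]/q[:,2:]
    s=s*(1+c['k1']*(s**2).sum(1,keepdims=True)); return s*[c['fx'],c['fy']]+[c['cx'],c['cy']]
E
python3 -c "
from h import *
for n in('top','scene'): print(extr(n)[1], extr(n)[0][:,2])
d=np.load('pics/top0_d.npy');P=dep('top',d);print(d.min(),np.median(P[...,2]))
"
```

```text
[ 0.47557968 -0.03307396  0.96448752] [ 0.11030076  0.01079743 -0.9938396 ]
[0.13470995 0.50977217 0.74441058] [ 0.43647188 -0.55888653 -0.70508024]
0.0 0.004637653006061282
```

The top view shows the hemostat with its rings at (283,208) and (290,230) and its jaw tips near (378,192). The free side is the upper one, towards the tissue box. I'll zoom in and measure.

```bash
python3 - <<'E'
from h import *
p=np.load('pics/top0.npy'); c=p[145:255,260:400]
cv2.imwrite('pics/topz.png',cv2.resize(c[:,:,::-1],None,fx=5.5,fy=5.4,interpolation=cv2.INTER_CUBIC))
# base plate via depth
d=np.load('pics/top0_d.npy');P=dep('top',d)
for n,px in dict(upring=(283,208),loring=(290,230),tip=(378,192)).items(): print(n,ray('top',px,0.048))
z=P[...,2]; sub=np.zeros(z.shape,bool); sub[150:250,265:395]=1
print(np.histogram(z[sub],bins=np.arange(-.01,.1,.005)))
m=((z>0.011)&(z<0.022)&sub).astype(np.uint8)
pts=P[m>0]; print(len(pts),pts.min(0),pts.max(0))
hi=(z>0.04)&(z<.06)&sub; cv2.imwrite('pics/mask.png',np.hstack([cv2.resize((k*255).astype(np.uint8)[145:255,260:400],None,fx=2.8,fy=2.8) for k in (m,hi)]))
r=cv2.minAreaRect(pts[:,:2].astype(np.float32)); print(r)
E
```

```text
upring [[0.57066797 0.07228827 0.048     ]]
loring [[0.51766925 0.05665687 0.048     ]]
tip [[ 0.60190642 -0.15595408  0.048     ]]
(array([   8, 3135, 5754,  373, 1095,  849,   34,  431,  144,   11,   75,
        186,  686,  131,    1,    3,    9,   15,    0,    0,    0]), array([-0.01 , -0.005,  0.   ,  0.005,  0.01 ,  0.015,  0.02 ,  0.025,
        0.03 ,  0.035,  0.04 ,  0.045,  0.05 ,  0.055,  0.06 ,  0.065,
        0.07 ,  0.075,  0.08 ,  0.085,  0.09 ,  0.095]))
1874 [ 0.46486151 -0.19813873  0.01101159] [0.71323869 0.12200941 0.02188097]
((0.5912630558013916, -0.03765788674354553), (0.3176088333129883, 0.24812349677085876), 89.14501190185547)
```

View pics/topz.png

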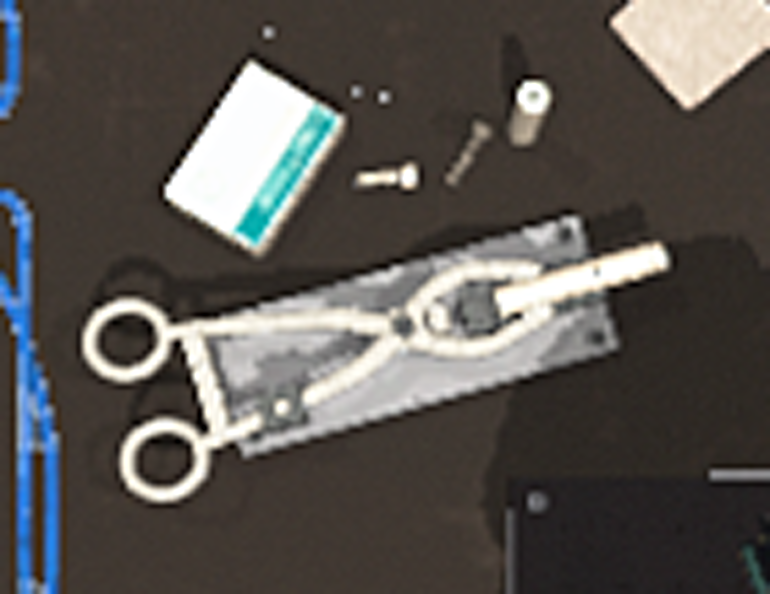

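View pics/mask.png

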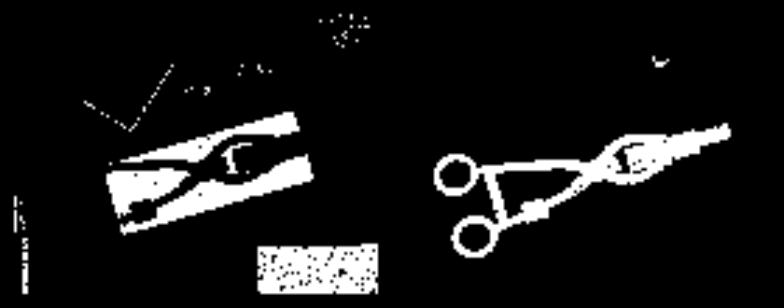

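The plate, rings and post separate cleanly by height. Next I'll fit the jig frame coarsely and take a closer wrist view.

```bash
python3 - <<'E'
from h import *
d=np.load('pics/top0_d.npy');P=dep('top',d);z=P[...,2]
sub=np.zeros(z.shape,bool); sub[180:232,278:375]=1
m=((z>0.011)&(z<0.022)&sub).astype(np.uint8); m=cv2.morphologyEx(m,cv2.MORPH_OPEN,np.ones((3,3)))
v,u=np.nonzero(m); q=ray('top',np.c_[u,v],0.015)[:,:2]
r=cv2.minAreaRect(q.astype(np.float32)); print(r)
sub[:,276:385]=1;sub[180:245]=sub[180]
sub=np.zeros(z.shape,bool); sub[180:245,265:390]=1
hi=((z>.04)&(z<.06)&sub).astype(np.uint8)
cs,h=cv2.findContours(hi,cv2.RETR_CCOMP,cv2.CHAIN_APPROX_NONE)
for c,hh in zip(cs,h[0]):
    if hh[3]>=0 and cv2.contourArea(c)>60:
        M=cv2.moments(c); uv=(M['m10']/M['m00'],M['m01']/M['m00']); print(cv2.contourArea(c),uv,ray('top',uv,0.051))
v,u=np.nonzero(hi); q=ray('top',np.c_[u,v],0.051)[:,:2]
fr=ray('top',(290,230.2),.051)[0,:2]
# far end
k=u>366; print(np.c_[u,v][k].max(0), q[k].mean(0), q[np.argmin(q[:,1])])
E
```

```text
((0.5746596455574036, -0.049938321113586426), (0.06407450139522552, 0.17564909160137177), 14.473347663879395)
103.0 (289.08252427184465, 229.22168284789643) [[0.51943727 0.05849806 0.051     ]]
337.5 (309.65037037037035, 211.1738271604938) [[0.56077104 0.00866534 0.051     ]]
102.0 (282.3251633986928, 206.89379084967317) [[0.57305546 0.07350391 0.051     ]]
[380 199] [ 0.59825731 -0.14294906] [ 0.60374732 -0.16043438]
```

```bash
cat >> h.py <<'E'
# jig frame
YAW=np.deg2rad(104.47-180); X=np.array([np.cos(YAW),np.sin(YAW),0]); Y=np.array([-np.sin(YAW),np.cos(YAW),0])
O=np.array([0.572,-0.0473,0])
def J(x,y,z): return O+x*X+y*Y+np.array([0,0,z])
def toJ(P): P=np.atleast_2d(P)-O; return np.c_[P@X,P@Y,P[:,2]]*1000
def orient(yt): # tool down, tool y axis = yt
    x=np.array([0,0,-1.]); return Ro.from_matrix(np.c_[x,yt,np.cross(x,yt)]).as_euler('xyz')
E
python3 - <<'E'
from h import *
import warnings; warnings.filterwarnings('ignore')
print(Ro.from_euler('xyz',get_orientation()).as_matrix().round(2))
print(toJ([[0.5194,.0585,.051],[.573,.0735,.051],[.5747,-.0499,.015],ray('top',(380,192.6),.048)[0]]).round(1))
for nm,yt in dict(X=X,mX=-X,Y=Y,mY=-Y).items():
    for p in ((-.096,.029,.06),(-.115,.08,.035),(.13,0,.04),(-.02,-.07,.2),(-.02,.08,.2)):
        q=inverse_kinematics(J(*p),orient(yt)); print(nm,p,None if q is None else np.round(q,2))
E
```

```text
[[-0.    0.42 -0.91]
 [ 0.   -0.91 -0.42]
 [-1.   -0.    0.  ]]
[[-115.6  -24.5   51. ]
 [-116.7   31.2   51. ]
 [   3.2    2.    15. ]
 [ 116.8   -0.9   48. ]]
X (-0.096, 0.029, 0.06) [ 0.03  0.5  -0.3   1.94  0.21  0.73 -1.71]
X (-0.115, 0.08, 0.035) [-0.03  0.59 -0.27  1.84  0.22  0.74 -1.74]
X (0.13, 0, 0.04) [ 0.25  0.57 -0.1   1.84  0.08  0.73 -1.21]
X (-0.02, -0.07, 0.2) [ 0.26  0.2  -0.33  2.01  0.08  0.95 -1.43]
X (-0.02, 0.08, 0.2) [ 0.13  0.42 -0.28  1.69  0.13  1.05 -1.52]
mX (-0.096, 0.029, 0.06) [ 0.32  0.57 -0.67  1.93  0.48  0.81  1.21]
mX (-0.115, 0.08, 0.035) [ 0.25  0.67 -0.66  1.83  0.54  0.83  1.15]
mX (0.13, 0, 0.04) [ 0.61  0.64 -0.58  1.82  0.46  0.82  1.62]
mX (-0.02, -0.07, 0.2) [ 0.58  0.24 -0.7   1.99  0.19  0.97  1.61]
mX (-0.02, 0.08, 0.2) [ 0.41  0.49 -0.67  1.67  0.33  1.1   1.46]
Y (-0.096, 0.029, 0.06) [ 0.23  0.54 -0.55  1.93  0.39  0.78 -0.29]
Y (-0.115, 0.08, 0.035) [ 0.19  0.64 -0.58  1.83  0.47  0.81 -0.37]
Y (0.13, 0, 0.04) [ 0.48  0.6  -0.4   1.83  0.32  0.77  0.16]
Y (-0.02, -0.07, 0.2) [ 0.42  0.22 -0.52  2.    0.13  0.96  0.09]
Y (-0.02, 0.08, 0.2) [ 0.32  0.46 -0.55  1.68  0.26  1.08 -0.05]
mY (-0.096, 0.029, 0.06) [-0.92  0.75  1.01  2.   -0.84  0.89 -2.33]
mY (-0.115, 0.08, 0.035) [-0.92  0.86  1.01  1.9  -0.93  0.94 -2.34]
mY (0.13, 0, 0.04) [ 0.    0.58  0.23  1.86 -0.19  0.72 -2.55]
mY (-0.02, -0.07, 0.2) [-1.02  0.39  1.24  2.07 -0.44  0.99 -2.45]
mY (-0.02, 0.08, 0.2) [-0.86  0.73  1.21  1.75 -0.73  1.2  -2.33]
```

```bash
python3 - <<'E'
from h import *
move_to(J(-.02,-.05,.2),orient(X)); print(get_t()); grip(0.0); print(get_t(),get_gripper_width())
pos,rpy=get_tool_pos(),get_orientation(); p,d=grab_frame('wrist')
np.savez('pics/w1.npz',p=p,d=d,pos=pos,rpy=rpy); cv2.imwrite('pics/w1.png',p[:,:,::-1]); print(pos,rpy,get_contact_force())
E
```

```text
2.3583
3.125 -0.00015198273141313307
[ 0.51858878 -0.04041297  0.20000842] [ 0.89878969  1.57075829 -1.9901884 ] [0.06548511 0.03731019 0.67600382]<sys>:0: UserWarning: Gimbal lock detected. Setting third angle to zero since it is not possible to uniquely determine all angles.
```

View pics/w1.png

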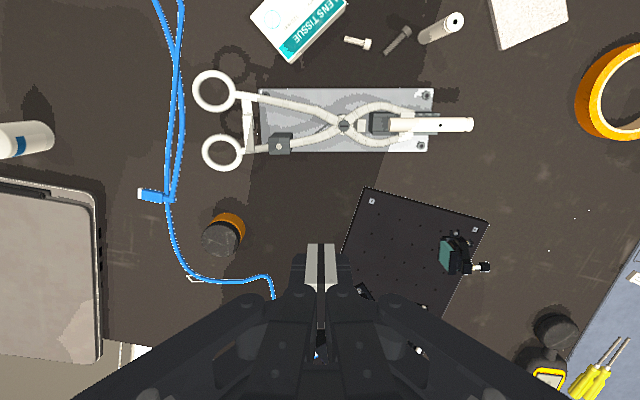

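The wrist picture shows the free ring at (214,91), the fixed ring at (222,152), the pivot at (344,125) and the post's outer end at (473,125). I'll refine the frame from it.

```bash
python3 -W ignore - <<'E'
from h import *
f=np.load('pics/w1.npz'); p,d,pos,rpy=f['p'],f['d'],f['pos'],f['rpy']
P=dep('wrist',d,pos,rpy); z=P[...,2]
W=dict(pos=pos,rpy=rpy)
sub=np.zeros(z.shape,bool); sub[60:180,185:490]=1
m=((z>0.010)&(z<0.021)&sub).astype(np.uint8); m=cv2.morphologyEx(m,cv2.MORPH_OPEN,np.ones((3,3)))
n,l,s,_=cv2.connectedComponentsWithStats(m); 
keep=np.isin(l,[i for i in range(1,n) if s[i,4]>150])
v,u=np.nonzero(keep); r=cv2.minAreaRect(ray('wrist',np.c_[u,v],.015,**W)[:,:2].astype(np.float32)); print(r, toJ(np.r_[r[0],.015]))
hi=((z>.04)&(z<.065)&sub).astype(np.uint8)
cs,h=cv2.findContours(hi,cv2.RETR_CCOMP,cv2.CHAIN_APPROX_NONE)
for c,hh in zip(cs,h[0]):
    if hh[3]>=0 and cv2.contourArea(c)>300:
        e=cv2.fitEllipse(c); print(cv2.contourArea(c),e,ray('wrist',e[0],.0495,**W), toJ(ray('wrist',e[0],.0495,**W)))
v,u=np.nonzero(hi); k=u>425; Q=toJ(ray('wrist',np.c_[u,v],.051,**W)); qq=Q[k]
print('post end x',np.percentile(qq[:,0],[95,99,100]), 'y at end',qq[qq[:,0]>100][:,1].min(),qq[qq[:,0]>100][:,1].max(), np.polyfit(qq[:,0],qq[:,1],1))
print('z rings',np.median(z[80:100,195:200]))
c=p[60:180,185:315]; cv2.imwrite('pics/w1z.png',cv2.resize(c[:,:,::-1],None,fx=5,fy=5,interpolation=cv2.INTER_CUBIC))
E
```

```text
((0.5763416886329651, -0.05123734474182129), (0.06311935186386108, 0.1750650405883789), 14.431391716003418) [[ 4.89731766  3.22012788 15.        ]]
572.0 ((222.31024169921875, 152.54307556152344), (24.847368240356445, 29.416845321655273), 109.78597259521484) [[0.52119539 0.05664528 0.0495    ]] [[-113.34269623  -23.21989676   49.5       ]]
361.5 ((379.60296630859375, 124.55887603759766), (27.579055786132812, 38.12730407714844), 87.56258392333984) [[ 0.58344899 -0.08004741  0.0495    ]] [[34.56941569  2.90311697 49.5       ]]
2052.0 ((278.61871337890625, 122.98690032958984), (39.894508361816406, 82.85420989990234), 91.51469421386719) [[0.56154973 0.01058154 0.0495    ]] [[-58.65670097   4.34426726  49.5       ]]
720.0 ((213.9647216796875, 90.46676635742188), (28.266387939453125, 32.542747497558594), 114.8134994506836) [[0.57477715 0.07205325 0.0495    ]] [[-114.87326234   32.51221815   49.5       ]]
post end x [116.66437868 118.95530062 119.70895246] y at end -2.0713807664335167 9.626557958353228 [-0.02351863  6.15309117]
z rings 0.0500630195560568
```

View pics/w1z.png

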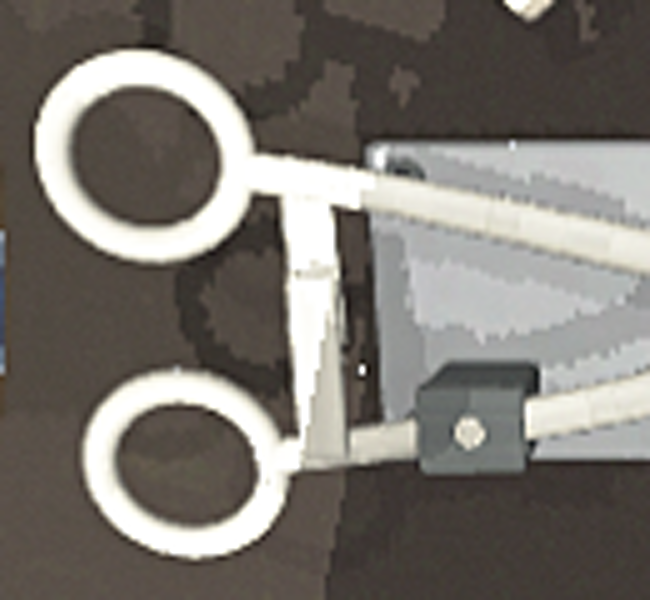

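```bash
cat >> h.py <<'E'
O=O+0.0005*X+0.002*Y
import warnings; warnings.filterwarnings('ignore')
def st(s): print(s,'t%.2f'%get_t(),toJ(get_tool_pos()).round(1)[0],'F',(np.array([X,Y,[0,0,1]])@np.array(get_contact_force())).round(2))
E
python3 - <<'E'
from h import *
move_to(J(-.098,.030,.075),orient(X)); st('above')
hit=servo_line(J(-.098,.030,.045),speed=.03,contact_N=1.5); st(hit)
z=get_tool_pos()[2]
if hit and .047<z<.054:
    servo_line(J(-.098,.030,z-.0032),speed=.02); st('pressed')
else: 
    print('odd')
pos,rpy=get_tool_pos(),get_orientation(); p,d=grab_frame('wrist')
cv2.imwrite('pics/w2.png',p[:,:,::-1]); np.savez('pics/w2.npz',p=p,d=d,pos=pos,rpy=rpy)
E
```

```text
above t3.88 [-97.1  29.8  75.6] F [0.07 0.01 0.1 ]
True t4.67 [-98.   29.7  49. ] F [0.   1.14 2.61]
pressed t5.01 [-97.9  30.2  45.9] F [1.15 1.36 5.79]
```

View pics/w2.png

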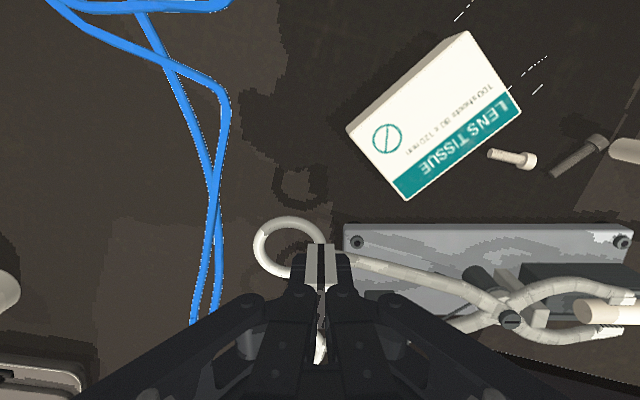

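The finger is pressing on the shank at the ring's front, at (320,260), with 5.8 N at 3.1 mm depth. That is past the teeth's parting point, so I'll carry it to +y.

```bash
python3 - <<'E'
from h import *
z=get_tool_pos()[2]
servo_line(J(-.098,.040,z),speed=.03); st('mid')
servo_line(J(-.096,.053,z+.0005),speed=.04); st('out')
servo_line(J(-.096,.054,.09),speed=.1); st('up')
pos,rpy=get_tool_pos(),get_orientation(); p,d=grab_frame('wrist')
cv2.imwrite('pics/w3.png',p[:,:,::-1]); np.savez('pics/w3.npz',p=p,d=d,pos=pos,rpy=rpy)
E
```

```text
mid t5.54 [-98.1  39.9  45.9] F [0.22 0.76 5.01]
out t6.02 [-96.3  53.3  46.3] F [-0.88  0.94  4.3 ]
up t6.60 [-95.9  53.7  89.9] F [ 0.75 -0.02 -0.77]
```

View pics/w3.png

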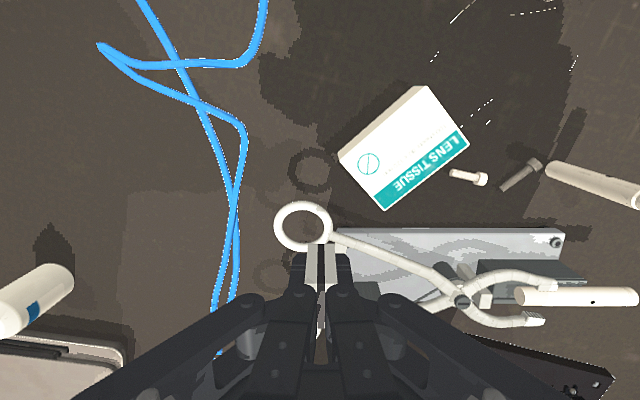

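The wrist image shows the jaws spread apart and the free ring swung out at (303,226). The post lies loose. Next I push its outer end.

```bash
python3 - <<'E'
from h import *
f=np.load('pics/w3.npz'); print('ring',toJ(ray('wrist',(303,226),.0495,pos=f['pos'],rpy=f['rpy'])).round(1))
servo_line(J(.03,.02,.12),speed=.25)
servo_line(J(.148,.0,.12),speed=.25); st('over')
servo_line(J(.148,.0,.041),speed=.12); st('down')
hit=servo_line(J(.126,.0,.041),speed=.05,contact_N=4); st(hit)
if not hit:
    hit=servo_line(J(.090,.0,.041),speed=.03,contact_N=4); st(hit)
pos,rpy=get_tool_pos(),get_orientation(); p,d=grab_frame('wrist')
cv2.imwrite('pics/w4.png',p[:,:,::-1]); np.savez('pics/w4.npz',p=p,d=d,pos=pos,rpy=rpy)
E
```

```text
ring [[-107.1   54.5   49.5]]
over t7.96 [1.473e+02 1.000e-01 1.195e+02] F [-0.89 -0.07 -0.44]
down t8.77 [148.    0.5  41.6] F [-0.3  -0.04  0.02]
False t9.36 [1.259e+02 1.000e-01 4.110e+01] F [ 0.15  0.59 -0.32]
True t10.05 [108.8  -0.2  41. ] F [ 2.31 -0.16  0.38]
```

View pics/w4.png

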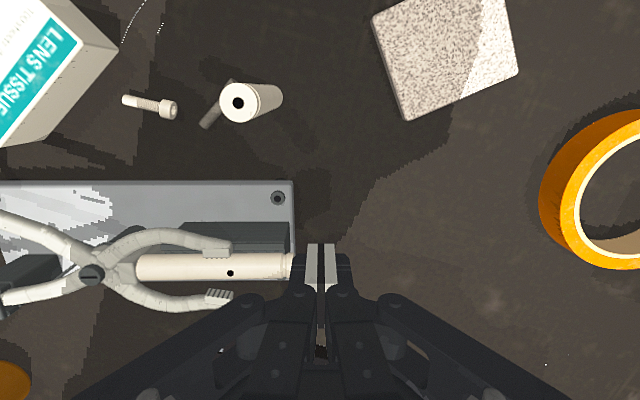

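The post's outer end meets the finger at about (296,265), and the finger stopped at x = 108.8 mm. That is about 95 + 14 mm of finger, so the post looks home. I'll confirm with a firmer push, which should hardly move it.

```bash
python3 - <<'E'
from h import *
hit=servo_line(J(.095,.0,.041),speed=.02,contact_N=8); st(hit)
hold(.2); st('settle')
servo_line(J(.125,.0,.041),speed=.12); servo_line(J(.125,.0,.13),speed=.2); st('up')
pos,rpy=get_tool_pos(),get_orientation(); p,d=grab_frame('wrist')
cv2.imwrite('pics/w5.png',p[:,:,::-1]); np.savez('pics/w5.npz',p=p,d=d,pos=pos,rpy=rpy)
E
```

```text
True t10.38 [108.8  -0.4  40.8] F [3.19 0.55 1.56]
settle t10.58 [108.8  -0.4  40.7] F [ 3.02 -0.11  1.81]
up t11.46 [124.5  -0.  130.3] F [ 0.38  0.77 -0.08]
```

View pics/w5.png

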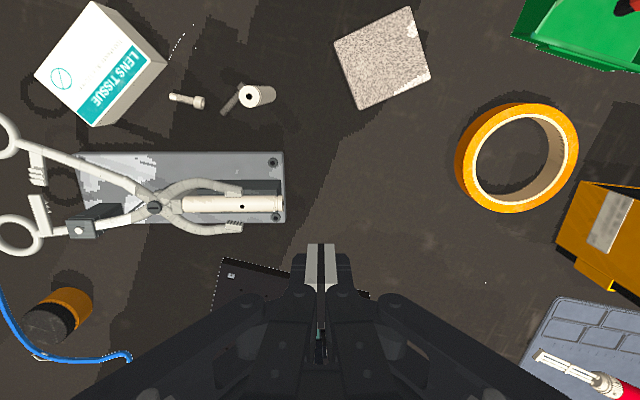

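```bash
python3 - <<'E'
from h import *
f=np.load('pics/w5.npz'); W=dict(pos=f['pos'],rpy=f['rpy']); p=f['p']
P=dep('wrist',f['d'],**W); z=P[...,2]
for uv,h in (((284,204),.048),((182,204),.054),((157,207),.053),((7,137),.0495),((15,235),.0495)): print(uv,toJ(ray('wrist',uv,h,**W)).round(1))
sub=np.zeros(z.shape,bool); sub[196:212,230:300]=1
m=(z>.046)&(z<.062)&sub; v,u=np.nonzero(m); q=toJ(P[m]); print('end',np.percentile(q[:,0],[90,99,100]),q[:,1].mean())
c=p[165:245,130:300]; cv2.imwrite('pics/w5z.png',cv2.resize(c[:,:,::-1],None,fx=4.6,fy=4.6,interpolation=cv2.INTER_CUBIC))
E
```

```text
(284, 204) [[96.4  0.1 48. ]]
(182, 204) [[20.9  2.5 54. ]]
(157, 207) [[ 1.4 -0.2 53. ]]
(7, 137) [[-94.9  51.3  49.5]]
(15, 235) [[-113.6  -24.6   49.5]]
end [92.16561353 95.41973581 95.68814985] 2.2989040272523287
```

View pics/w5z.png

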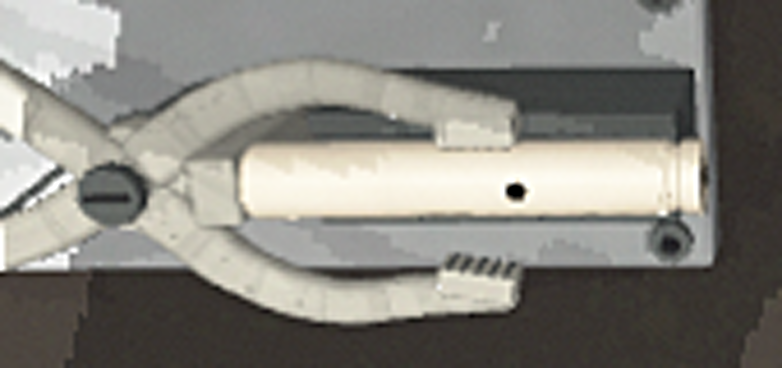

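The post is flush against the stop block, with its outer end at about 95–96 mm against 95 expected. Now I close the handles.

```bash
python3 - <<'E'
from h import *
servo_line(J(.0,.05,.15),speed=.25)
servo_line(J(-.112,.095,.12),speed=.25)
servo_line(J(-.112,.095,.034),speed=.15); st('down')
hit=servo_line(J(-.112,.076,.034),speed=.06,contact_N=6); st(hit)
for y in (.070,.064,.061,.058,.056,.0545,.053):
    hit=servo_line(J(-.112,y,.034),speed=.03); hold(.05); st(y)
    F=np.array(get_contact_force())@Y
    if F>9.5: break
pos,rpy=get_tool_pos(),get_orientation(); p,d=grab_frame('wrist')
cv2.imwrite('pics/w6.png',p[:,:,::-1]); np.savez('pics/w6.npz',p=p,d=d,pos=pos,rpy=rpy)
E
```

```text
down t13.57 [-111.6   95.4   34.7] F [-0.05  0.33  0.27]
False t14.04 [-111.9   76.    34.5] F [0.69 0.94 0.89]
0.07 t14.44 [-112.   70.   34.] F [0.93 0.98 0.42]
0.064 t14.84 [-111.9   64.    34. ] F [0.38 0.4  0.11]
0.061 t15.14 [-112.    60.9   34. ] F [-0.52  2.14  0.1 ]
0.058 t15.44 [-112.2   58.6   34.2] F [-1.77  5.37 -1.98]
0.056 t15.74 [-112.2   56.3   34.2] F [-2.09  4.01 -0.96]
0.0545 t16.04 [-112.3   55.    34.2] F [-2.07  5.72 -1.04]
0.053 t16.34 [-112.5   54.1   34.3] F [-3.33 10.18 -2.79]
```

View pics/w6.png

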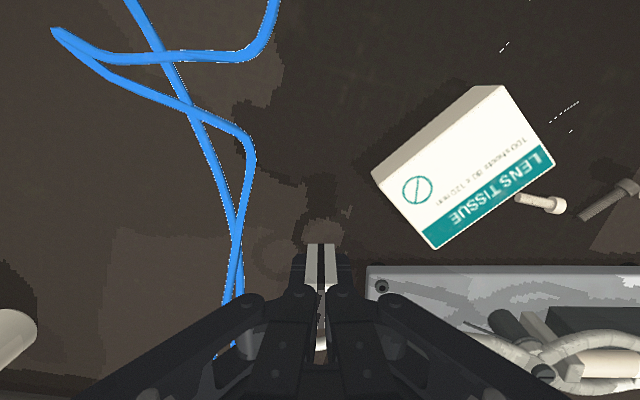

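The finger is against the ring, which is hidden in this view. The force rose, dipped near y = 57 (first tooth), and is now 10 N. I'll push a little further for the second tooth, then back off and look.

```bash
python3 - <<'E'
from h import *
for y in (.0515,.050):
    servo_line(J(-.112,y,.034),speed=.03); hold(.1); st(y)
    if np.array(get_contact_force())@Y>12: break
servo_line(J(-.112,.085,.034),speed=.1); st('back')
servo_line(J(-.112,.085,.12),speed=.2)
servo_line(J(-.02,-.05,.2),speed=.25); hold(.2); st('view')
pos,rpy=get_tool_pos(),get_orientation(); p,d=grab_frame('wrist')
cv2.imwrite('pics/w7.png',p[:,:,::-1]); np.savez('pics/w7.npz',p=p,d=d,pos=pos,rpy=rpy)
p,d=grab_frame('top'); np.save('pics/top7.npy',p); np.save('pics/top7_d.npy',d)
E
```

```text
0.0515 t16.74 [-112.8   53.2   34.4] F [-3.56 11.74 -4.48]
0.05 t17.09 [-112.4   50.9   34.3] F [-2.53  5.95  0.19]
back t17.59 [-111.9   84.1   33.5] F [-0.42 -0.52 -0.54]
view t19.25 [-21.  -49.5 199.2] F [ 0.08 -0.41 -0.06]
```

View pics/w7.png

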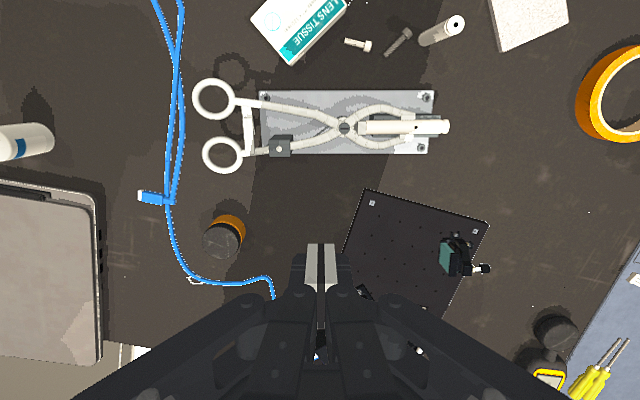

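```bash
python3 - <<'E'
from h import *
f=np.load('pics/w7.npz'); p,d=f['p'],f['d']; W=dict(pos=f['pos'],rpy=f['rpy'])
P=dep('wrist',d,**W); z=P[...,2]
sub=np.zeros(z.shape,bool); sub[60:180,185:490]=1
hi=((z>.04)&(z<.065)&sub).astype(np.uint8)
cs,h=cv2.findContours(hi,cv2.RETR_CCOMP,cv2.CHAIN_APPROX_NONE)
for c,hh in zip(cs,h[0]):
    if hh[3]>=0 and cv2.contourArea(c)>300:
        e=cv2.fitEllipse(c); print(np.round(e[0]),toJ(ray('wrist',e[0],.0495,**W)).round(1))
v,u=np.nonzero(hi); k=(u>410); q=toJ(ray('wrist',np.c_[u,v],.051,**W))[k]; print('end',np.percentile(q[:,0],[95,99,100]))
c=p[65:180,185:470]; cv2.imwrite('pics/w7z.png',cv2.resize(c[:,:,::-1],None,fx=2.8,fy=2.8,interpolation=cv2.INTER_CUBIC))
E
```

```text
[223. 155.] [[-113.9  -25.2   49.5]]
[278. 127.] [[-59.9   1.1  49.5]]
[214.  98.] [[-116.3   26.1   49.5]]
end [93.9620659  96.14554103 96.80433241]
```

View pics/w7z.png

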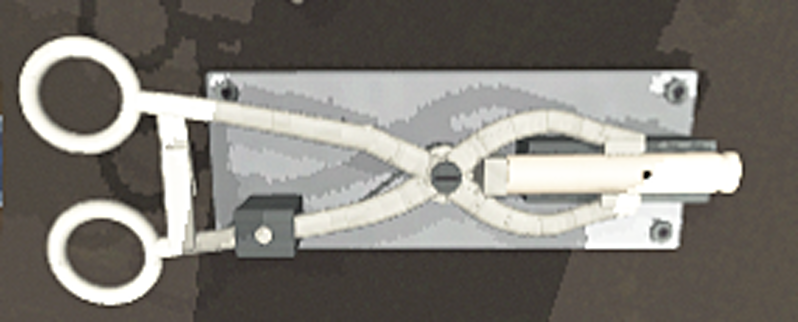

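In the last wrist picture the free ring sits at about (214,98). Measured against the fixed ring it is at y ≈ +25, which is the second tooth. The pads are on the post, its inner end touches the stop block, and the bystanders and robot are clear. I'm handing it in.

```bash
python3 -c "
from h import *
finish_job(); print(get_t())"
```

```text
the job is handed in; nothing more can be done
the job is handed in; nothing more can be done
```

I released the ratchet, pushed the post home and closed the handles again. The job was handed in at about 19 s of robot time, with the arm clear of everything.

- **Release:** I pressed the free handle down with about 5.8 N and carried it to +y. The next picture showed the jaws open and the free ring at about y +54 mm, which matches fully open.
- **Post home:** I pushed the outer end until the finger stopped at x 108.8 mm, about 14 mm of finger beyond the expected 95 mm. A second push did not move it further. That second push was set to stop at 8 N, but the readings afterwards showed only about 3 N. The picture showed the inner end flush against the stop.
- **Closing:** The push force dropped twice, once after 5.4 N and once after 11.7 N, which fits two ratchet teeth catching.
- **Last check:** About 2 s after letting go, the free ring read about y +25 to +26 mm, against 24 mm for the second tooth. The post's outer end read about 96 mm against 95 mm. Both differences are within the 2 mm camera calibration.
- **Bystanders:** The ones in view in the last wrist picture looked unmoved; I did not measure them.

The two cameras disagreed by 1–3 mm on the jig's position, so I used roughly the mean of the two.

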